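Sweep the loose glass beads off the bead board

TASK

Sweep the four loose blue glass beads across the felt of the bead board with your fingertips and off its open end, so that all four lie in the pale wooden tray there; slide them, do not lift any. Leave the small red jar that stands among them exactly where it is, and disturb nothing else on the table.

Things in the scene. Friction and masses are not known exactly. Their poses are not given: they have to be found in the camera images.
- board: Fixed bead board, beige felt in a dark frame, 250 mm (its x) by 220 mm (its y), turned up to 0.3 rad. Origin: centre of its underside, on the table; z up. The flat felt top is 24 mm above the table. Rims 10 mm wide along both x edges stand 8 mm above the felt; both y ends (y = -110, +110 mm) are open, with a tray against each.
- wood_tray: Pale wooden tray for the beads: fixed, empty, 250 mm (x) by 100 mm (y) outside; walls 5 mm thick, 14 mm high (10 mm lower than the felt); inner floor 3 mm above the table. Origin: centre of its underside; axes parallel to the board's. It lies 1 mm from one open end of the board (origin at y = +161 or -161 mm in the board's frame); which end varies.
- navy_tray: Dark navy tray of the same size and shape against the board's other end, with white pearls fixed on its floor. No blue bead belongs here. Origin: centre of its underside.
- jar: Small closed bright red jar, 34 mm diameter, 35 mm high, about 70 g, standing loose on the felt near the middle of the board between the beads. Origin: centre of its underside; z is up. It must stay where it is.
- shell_a: Bystander: loose pearl-oyster half shell, a cream dish with a brown edge, about 110 mm across and 22 mm high, beside the board, on the robot's left. Origin: centre of its underside.
- shell_b: Bystander: a second shell, like the first, on the robot's right. Origin: centre of its underside.
- spool: Bystander: loose white and red thread spool lying flat, 72 mm diameter, 22 mm high. Origin: centre of its underside.
- pliers: Bystander: loose pliers with blue handles lying flat, 145 mm long, 12 mm high. Origin: under the pivot; the jaws point along its x.
- bead1: Loose blue glass bead, a flat disc 26 mm diameter and 10 mm thick, 11 to 18 g, dark hole in the middle, lying flat on the felt, at least 30 mm clear of the next bead and 15 mm clear of the jar. Origin: its centre (5 mm above the felt). It slides when pushed and does not roll.
- bead2: Loose blue glass bead, a flat disc 26 mm diameter and 10 mm thick, 11 to 18 g, dark hole in the middle, lying flat on the felt, at least 30 mm clear of the next bead and 15 mm clear of the jar. Origin: its centre (5 mm above the felt). It slides when pushed and does not roll.
- bead3: Loose blue glass bead, a flat disc 26 mm diameter and 10 mm thick, 11 to 18 g, dark hole in the middle, lying flat on the felt, at least 30 mm clear of the next bead and 15 mm clear of the jar. Origin: its centre (5 mm above the felt). It slides when pushed and does not roll.
- bead4: Loose blue glass bead, a flat disc 26 mm diameter and 10 mm thick, 11 to 18 g, dark hole in the middle, lying flat on the felt, at least 30 mm clear of the next bead and 15 mm clear of the jar. Origin: its centre (5 mm above the felt). It slides when pushed and does not roll.

How it is judged:
By the outcome, as a careful person would: the job done as asked, in the order asked, and still so for the second after the job is handed in, with the robot touching nothing.
It also fails if it takes over 58 s, if anything falls off the work surface, if the arm or the gripper's body presses on something with over 40 N, if the wrist force passes 120 N, or if a joint passes its speed limit or range.

ROBOT

A 6-joint arm with a two-finger parallel gripper is mounted at the origin on the work surface. World frame = base frame: x ahead of the robot, y to its left, z up, the work surface at z = 0. Lengths are in m, angles in rad, forces in N, time in s.
With the tool pointing down it reaches from about 0.35 to 0.85 m from the base axis. Payload 8.1 kg.
Tool frame: the origin (TCP) lies midway between the tips of the shut fingers; the grasp point (between the pads) lies 19 mm behind it; z points along the fingers, y is the direction in which the jaws open and shut (so a half turn about z gives the same grasp; the last joint's range is limited). The gripper opens to 93 mm and grips with 3 to 60 N. Pads are 15 mm wide; open, the fingers measure 128 mm over their backs; the gripper's body (75 mm by 188 mm) begins 65 mm behind the grasp point.
Start: joints at [-1.4, 0.13, 1.488, -0, 1.523, -0.085], TCP at [0.152, -0.58, 0.219] pointing down, gripper open.
Joint ranges: [-2.96, 2.96], [-0.89, 2.26], [0.02, 2.5], [-1.34, 4.48], [0, 2.73], [-2.66, 2.66]. Speed limits (rad/s): [2.39, 2.39, 2.79, 3.14, 3.14, 3.14].

INTERFACE

Orientations are given as a rotation vector (axis times angle).
In Python, from plant import robot gives the robot as it stands. The module is installed in compiled form; this text tells all that it offers.
- The arm moves only by the shell command python3 -m pendant 'ROWS' [FORCE]. ROWS is JSON, a list of rows, each an object with "translation": the shift along the tool's x, y, z in mm, a list of three; "twist": the turn, a rotation vector about the tool's x, y, z in rad, a list of three; "grip": the opening, from -1 (shut) to 1 (fully open). A call has exactly 10 rows; each row shifts and turns the pose as measured when the row begins, along the tool's axes as they then stand; what a row does not reach is not made up. A row lasts 1/10 s, in which the tool goes at most 50 mm and 8.59 degrees, less where a joint would pass 70% of its speed; a pose out of reach is approached as far as the arm can. A call is refused whole if a number of a shift passes 50 or a number of a turn 0.15, either way. A call with a gripper value outside its range is refused whole. The fingers move at their own pace and stop on an object; FORCE is the grip in N (left out, the last holds). Time passes only in rows, so rows that do not move let the fingers close, or fill a call up. It gives the time, the measured TCP pose, the force and the opening at its end, in the units of the state.
- robot.read_state(): the state, without advancing time (a new reading comes with each control period).
- robot.read_camera(name): name is "scene" or "top" or "wrist"; returns (picture, depth): 420x560x3 uint8, red, green, blue; 420x560 float32, m along the optical axis (not along the pixel's ray), 0 where there is no reading.
- robot.camera_info(name): a dict with "vertical_fov" (degrees; the focal length in pixels is half the picture's height over the tangent of half this angle, whatever the lens; pixels are square), "cx", "cy" (the principal point, pixels), "cam_to_world" (4x4, takes a point from camera to world coordinates). Camera axes: x right, y up, looking along -z (the intrinsics and any distortion apply to the point x, -y, -z); pixel columns grow to the right and rows downward; lengths in m; the calibration is good to about 2 mm. A picture is of the moment at which its call begins: read the wrist's pose just before it. camera_info takes no time and is no camera call; for the wrist camera it gives the pose at the moment of the call.
- robot.close_job(): hands the job in, once; it reports no verdict.
The state is a dict: "t": time; "q": joint angles; "dq": joint speeds; "joint_torque": joint torques, N m; "tool_pos": TCP position; "orientation": TCP orientation; "force": force on the tool from outside, world axes, zero at the start; "wrist_torque": the same for the moment, N m; "opening": finger opening in m.
Only numpy, scipy, OpenCV 4.12 (cv2) and the standard library are available. Lean on these libraries where they do the work, as an engineer would, in place of code of your own. Each camera call takes 0.05 s, during which the arm holds its last target. There are 200 camera calls.

## Working session

There is one attempt and no reset: what is moved stays moved. The work goes in short steps, Python scripts to look and compute and a shell command to move; the robot and the scene stay as the last step left them, time stands still between calls to the robot, and variables do not carry over. Pictures are saved under pics/ and viewed, about 8 in all and at most 12, crops included, and the job is handed in when it is done.

```bash
mkdir -p pics; python3 - <<'E'
from plant import robot
import cv2,numpy as np
for n in ["top","scene"]:
    i=robot.camera_info(n);print(n,i)
    im,d=robot.read_camera(n);cv2.imwrite(f"pics/{n}0.png",im[:,:,::-1]);np.savez(f"{n}0.npz",im=im,d=d,T=i["cam_to_world"],f=210/np.tan(np.radians(i["vertical_fov"]/2)),cx=i["cx"],cy=i["cy"])
s=robot.read_state();print(s["t"],s["tool_pos"],s["orientation"])
E
```

```text
top {'vertical_fov': 54.73184429668692, 'cx': 274.82508295645874, 'cy': 212.47528724700229, 'cam_to_world': array([[-0.02184412,  0.98729962, -0.15736038,  0.40553644],
       [-0.99972689, -0.02287871, -0.00476604,  0.00359416],
       [-0.00830571,  0.1572133 ,  0.98752974,  1.04511395],
       [ 0.        ,  0.        ,  0.        ,  1.        ]])}
scene {'vertical_fov': 47.67109157267787, 'cx': 286.40351542347724, 'cy': 207.6391699475218, 'cam_to_world': array([[-5.47792875e-01, -5.34684303e-01,  6.43456030e-01,
         1.41418229e+00],
       [ 8.36613472e-01, -3.49242588e-01,  4.22027857e-01,
         5.70148190e-01],
       [-9.29421090e-04,  7.69507837e-01,  6.38636693e-01,
         8.79553791e-01],
       [ 0.00000000e+00,  0.00000000e+00,  0.00000000e+00,
         1.00000000e+00]])}
0.1 [ 0.15171793 -0.57996265  0.21769337] [-3.11429363e+00 -4.00436742e-01  1.21275781e-04]
```

View pics/top0.png

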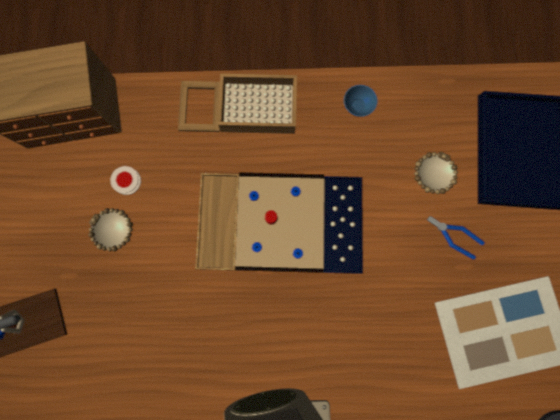

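The top view shows the board at the centre, with the wooden tray on its left (col ~218, world +y) and the navy tray on its right (col ~343). The beads are near (254,196), (295,191), (257,247) and (298,253), and the jar is at (271,217).

```bash
cat > h.py <<'E'
import numpy as np,cv2
from plant import robot
def grab(n):
    i=robot.camera_info(n); im,d=robot.read_camera(n)
    return im,d,i["cam_to_world"],210/np.tan(np.radians(i["vertical_fov"]/2)),i["cx"],i["cy"]
def cloud(d,T,f,cx,cy):
    v,u=np.indices(d.shape)
    P=np.stack([(u-cx)/f*d,-(v-cy)/f*d,-d],-1)
    return P@T[:3,:3].T+T[:3,3]
def plane(u,v,z,T,f,cx,cy):
    r=T[:3,:3]@np.array([(u-cx)/f,-(v-cy)/f,-1]); return T[:3,3]+r*(z-T[2,3])/r[2]
def find(n,zb=.034,zj=.059,save=None):
    im,d,*c=grab(n); P=cloud(d,*c)
    if save: cv2.imwrite(save,im[:,:,::-1])
    return im,d,c,P
def blobs(m,amin):
    k,l,s,ce=cv2.connectedComponentsWithStats(m.astype(np.uint8)); return [(s[i,4],ce[i],l==i) for i in range(1,k) if s[i,4]>=amin]
def blue_red(im):
    r,g,b=[im[...,i].astype(int) for i in range(3)]
    return (b>110)&(r<70)&(b-g>60),(r>120)&(g<50)&(b<60)
E
python3 - <<'E'
from h import *
for n in ["top","scene"]:
    D=np.load(n+"0.npz");im,d=D["im"],D["d"];c=(D["T"],float(D["f"]),float(D["cx"]),float(D["cy"]))
    P=cloud(d,*c); B,R=blue_red(im)
    for nm,m,z in(("blue",B,.034),("red",R,.059)):
        for a,ce,l in blobs(m,15):
            ok=l&(d>0); q=P[ok]
            print(n,nm,a,ce.round(1),"depth",np.median(q,0).round(4),"plane",plane(*ce,z,*c).round(4))
    if n=="top":
        # felt region
        hsv=cv2.cvtColor(im,cv2.COLOR_RGB2HSV); 
        for uv in((245,215),(310,215),(220,220),(345,222),(275,150)):print(uv,im[uv[1],uv[0]],P[uv[1],uv[0]].round(4))
        felt=cv2.inRange(im,(170,140,100),(255,230,190))>0
        for a,ce,l in blobs(felt,2000):
            v,u=np.nonzero(l); pts=np.array([plane(x,y,.024,*c)[:2] for x,y in zip(u,v)],np.float32)
            print("felt",a,cv2.minAreaRect(pts))
E
```

```text
top blue 47 [295.2 191. ] depth [ 0.6208 -0.0443  0.0342] plane [ 0.6209 -0.0446  0.034 ]
top blue 47 [253.5 195.5] depth [0.6112 0.0629 0.0334] plane [0.6115 0.0617 0.034 ]
top blue 21 [474.2 237.1] depth [ 0.4954 -0.4973  0.0114] plane [ 0.493  -0.4863  0.034 ]
top blue 41 [449.9 240.6] depth [ 0.4865 -0.4336  0.0119] plane [ 0.4857 -0.4253  0.034 ]
top blue 51 [256.4 246.7] depth [0.4808 0.057  0.0338] plane [0.4814 0.0562 0.034 ]
top blue 53 [297.4 253. ] depth [ 0.4633 -0.0446  0.034 ] plane [ 0.4634 -0.0454  0.034 ]
top red 160 [123.8 179.2] depth [0.6653 0.3978 0.0223] plane [0.6558 0.3842 0.059 ]
top red 105 [270.6 216.5] depth [0.5521 0.0192 0.0588] plane [0.5529 0.0189 0.059 ]
(245, 215) [166 137  93] [0.5638 0.0848 0.022 ]
(310, 215) [168 140  98] [ 0.5598 -0.0809  0.0232]
(220, 220) [145 110  65] [0.5555 0.1518 0.    ]
(345, 222) [14 20 36] [ 0.5421 -0.1719  0.0057]
(275, 150) [137  82  43] [0.7406 0.0045 0.0018]
felt 5557 ((0.26477333903312683, -0.5407900214195251), (0.2040584534406662, 0.2892257869243622), 11.697796821594238)
scene blue 17 [289.9 185.2] depth [ 0.4684 -0.0382  0.0331] plane [ 0.4696 -0.0368  0.034 ]
scene blue 17 [316.7 200. ] depth [0.4861 0.0659 0.0328] plane [0.4868 0.0648 0.034 ]
scene blue 15 [552.5 214. ] depth [0.2997 0.6304 0.1134] plane [0.1866 0.6365 0.034 ]
scene blue 22 [259.2 213.9] depth [ 0.6245 -0.0371  0.0335] plane [ 0.6254 -0.0365  0.034 ]
scene blue 22 [293.4 226.3] depth [0.6177 0.0708 0.0337] plane [0.617  0.0695 0.034 ]
```

View pics/scene0.png

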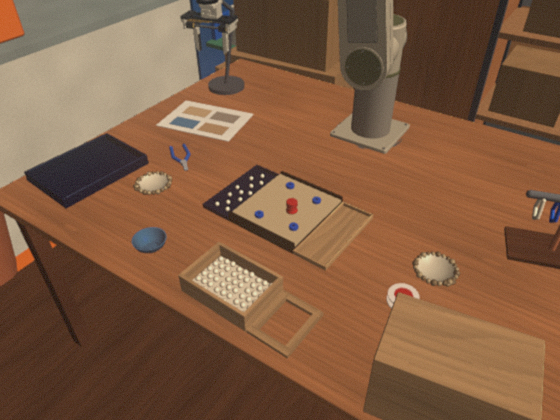

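The scene view agrees: the wooden tray is on the robot's left and the beads lie around the jar. The two cameras differ by about 8 mm, so I'll look from above with the wrist camera.

```bash
cat > plan.py <<'E'
import sys,json
from h import *
from scipy.spatial.transform import Rotation as Ro
def rows(target,yaw,n,step=50,p=None,R=None):
    "rows toward world target with tool-y heading yaw (rad), at n rows; prints rounded rows"
    s=robot.read_state(); p=np.array(s["tool_pos"]);R=Ro.from_rotvec(s["orientation"])
    Rg=Ro.from_matrix(np.array([[np.sin(yaw),np.cos(yaw),0],[-np.cos(yaw),np.sin(yaw),0],[0,0,-1.]]))
    for k in range(n):
        d=R.inv().apply(np.array(target)-p)*1000/(n-k); w=(R.inv()*Rg).as_rotvec()/(n-k)
        d=d.round(0);w=np.clip(w.round(3),-.15,.15); print(d.tolist(),w.tolist()); p=p+R.apply(d)/1000; R=R*Ro.from_rotvec(w)
E
python3 - <<'E'
from plan import *
i=robot.camera_info("wrist");s=robot.read_state();R=Ro.from_rotvec(s["orientation"]).as_matrix()
print(i["vertical_fov"],i["cx"],i["cy"]);print(np.round(R.T@i["cam_to_world"][:3,:3],3),R.T@(i["cam_to_world"][:3,3]-s["tool_pos"]),R.round(3))
rows([.50,0,.33],0,18)
E
```

```text
68.21309239499935 278.16755688395216 209.18477378110688
[[-0.001  0.96   0.281]
 [ 1.     0.     0.   ]
 [ 0.     0.281 -0.96 ]] [ 0.07921533  0.00041851 -0.16655789] [[ 0.967  0.253 -0.   ]
 [ 0.253 -0.967  0.002]
 [ 0.    -0.002 -1.   ]]Traceback (most recent call last):
  File "<stdin>", line 4, in <module>
  File "plan.py", line 7, in rows
    Rg=Ro.from_matrix(np.array([[np.sin(yaw),np.cos(yaw),0],[-np.cos(yaw),np.sin(yaw),0],[0,0,-1.]]))
  File "scipy/spatial/transform/_rotation.pyx", line 1143, in scipy.spatial.transform._rotation.Rotation.from_matrix
ValueError: Non-positive determinant (left-handed or null coordinate frame) in rotation matrix 0: [[ 0.  1.  0.]
 [-1.  0.  0.]
 [ 0.  0. -1.]].
```

```bash
sed -i 's/\[\[np.sin(yaw),np.cos(yaw),0\],\[-np.cos(yaw),np.sin(yaw),0\]/[[-np.sin(yaw),np.cos(yaw),0],[np.cos(yaw),np.sin(yaw),0]/' plan.py
python3 - <<'E'
from plan import *
rows([.545,-.07,.25],0,16)
E
```

```text
[32.0, -25.0, -2.0] [-0.0, -0.0, -0.082]
[34.0, -22.0, -2.0] [-0.0, -0.0, -0.082]
[35.0, -19.0, -2.0] [-0.0, -0.0, -0.082]
[37.0, -16.0, -2.0] [-0.0, -0.0, -0.082]
[38.0, -13.0, -2.0] [-0.0, -0.0, -0.082]
[39.0, -10.0, -2.0] [-0.0, -0.0, -0.082]
[40.0, -7.0, -2.0] [-0.0, -0.0, -0.082]
[40.0, -3.0, -2.0] [-0.0, -0.0, -0.082]
[40.0, -0.0, -2.0] [-0.0, -0.0, -0.082]
[40.0, 3.0, -2.0] [-0.0, -0.0, -0.082]
[40.0, 7.0, -2.0] [-0.0, -0.0, -0.083]
[39.0, 10.0, -2.0] [-0.0, -0.0, -0.082]
[38.0, 13.0, -2.0] [-0.0, -0.0, -0.083]
[37.0, 16.0, -2.0] [-0.0, -0.001, -0.082]
[35.0, 19.0, -2.0] [-0.0, -0.0, -0.083]
[34.0, 21.0, -2.0] [-0.001, -0.001, -0.082]
```

```bash
python3 -m pendant '[{"translation":[32,-25,-2],"twist":[0,0,-0.082],"grip":-0.7},{"translation":[34,-22,-2],"twist":[0,0,-0.082],"grip":-0.7},{"translation":[35,-19,-2],"twist":[0,0,-0.082],"grip":-0.7},{"translation":[37,-16,-2],"twist":[0,0,-0.082],"grip":-0.7},{"translation":[38,-13,-2],"twist":[0,0,-0.082],"grip":-0.7},{"translation":[39,-10,-2],"twist":[0,0,-0.082],"grip":-0.7},{"translation":[40,-7,-2],"twist":[0,0,-0.082],"grip":-0.7},{"translation":[40,-3,-2],"twist":[0,0,-0.082],"grip":-0.7},{"translation":[40,0,-2],"twist":[0,0,-0.082],"grip":-0.7},{"translation":[40,3,-2],"twist":[0,0,-0.082],"grip":-0.7}]'
python3 - <<'E'
from plan import *
rows([.545,-.07,.25],0,8)
E
```

```text
t: 1.1
tool_pos: [0.397, -0.2474, 0.2333]
orientation: [-2.671, -1.634, -0.002]
force: [-0.1, -0.1, 0.4]
opening: 0.0178
[28.0, 6.0, -2.0] [-0.001, -0.001, -0.059]
[28.0, 8.0, -2.0] [-0.001, -0.001, -0.059]
[27.0, 10.0, -2.0] [-0.001, -0.001, -0.059]
[27.0, 11.0, -2.0] [-0.001, -0.001, -0.059]
[26.0, 13.0, -2.0] [-0.001, -0.001, -0.059]
[25.0, 14.0, -2.0] [-0.001, -0.001, -0.059]
[24.0, 16.0, -2.0] [-0.0, -0.001, -0.059]
[23.0, 17.0, -2.0] [-0.001, -0.001, -0.06]
```

```bash
python3 -m pendant '[{"translation":[28,6,-2],"twist":[0,0,-0.059],"grip":-0.7},{"translation":[28,8,-2],"twist":[0,0,-0.059],"grip":-0.7},{"translation":[27,10,-2],"twist":[0,0,-0.059],"grip":-0.7},{"translation":[27,11,-2],"twist":[0,0,-0.059],"grip":-0.7},{"translation":[26,13,-2],"twist":[0,0,-0.059],"grip":-0.7},{"translation":[25,14,-2],"twist":[0,0,-0.059],"grip":-0.7},{"translation":[24,16,-2],"twist":[0,0,-0.059],"grip":-0.7},{"translation":[23,17,-2],"twist":[0,0,-0.06],"grip":-0.7},{"translation":[0,0,0],"twist":[0,0,0],"grip":-0.7},{"translation":[0,0,0],"twist":[0,0,0],"grip":-0.7}]'
python3 - <<'E'
from plan import *
im,d,c,P=find("wrist",save="pics/w1.png"); np.savez("w1.npz",im=im,d=d,T=c[0],k=c[1:])
B,R=blue_red(im)
for nm,m,z in(("blue",B,.034),("red",R,.059)):
    for a,ce,l in blobs(m,60):
        q=P[l&(d>0)]; print(nm,a,ce.round(1),"depth",np.median(q,0).round(4),"plane",plane(*ce,z,*c).round(4))
E
```

```text
t: 2.1
tool_pos: [0.5476, -0.054, 0.2467]
orientation: [-2.176, -2.243, -0.002]
force: [0.4, 0.4, 0.5]
opening: 0.0141
blue 366 [338.8  85.8] depth [0.6118 0.0645 0.0346] plane [0.6121 0.0645 0.034 ]
blue 358 [225.1  87.5] depth [0.482  0.0586 0.0345] plane [0.4818 0.0589 0.034 ]
blue 296 [212.3 174.3] depth [ 0.465  -0.0419  0.0345] plane [ 0.4644 -0.0421  0.034 ]
blue 299 [338.9 177.7] depth [ 0.6206 -0.0411  0.0345] plane [ 0.6209 -0.0414  0.034 ]
red 600 [287.3 123. ] depth [0.5543 0.0216 0.0596] plane [0.5543 0.0217 0.059 ]
```

View pics/w1.png

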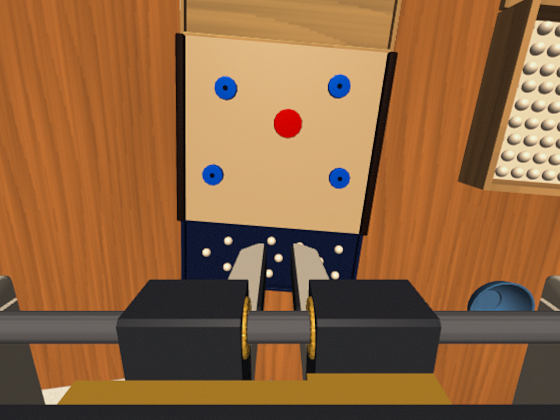

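The wrist view shows all four beads at (226,88), (340,86), (213,175) and (339,178), and the jar at (288,123). The wooden tray is at the top, and the felt corners are about (187,37), (390,52), (360,233) and (185,220).

```bash
python3 - <<'E'
from plan import *
D=np.load("w1.npz");c=(D["T"],*map(float,D["k"])); im=D["im"]
F=cv2.inRange(im,(150,115,70),(255,225,185)); 
l=max(blobs(F>0,500),key=lambda b:b[0]); print(l[0],l[1])
Q={}
for n,(u,v) in dict(tl=(187,37),tr=(388,52),br=(360,233),bl=(185,220)).items():Q[n]=plane(u,v,.024,*c)[:2];print(n,Q[n].round(4))
a=lambda p,q:np.degrees(np.arctan2(*(Q[q]-Q[p])[::-1]))
print("x edges",a("tl","tr"),a("bl","br"),"y edges",a("bl","tl")-90,a("br","tr")-90)
th=np.radians((a("tl","tr")+a("bl","br"))/2); C=sum(Q.values())/4; Rb=np.array([[np.cos(th),np.sin(th)],[-np.sin(th),np.cos(th)]])
print("C",C,"th",th)
for p in [(.6121,.0645),(.4818,.0589),(.4644,-.0421),(.6209,-.0414),(.5543,.0217)]:print(p,(Rb@(np.array(p)-C)).round(4))
for n in Q: print(n,(Rb@(Q[n]-C)).round(4))
E
```

```text
41272 [282.59854138 108.71278349]
tl [0.4377 0.1123]
tr [0.6668 0.1031]
br [ 0.657  -0.1164]
bl [ 0.4243 -0.1059]
x edges -2.284674189048365 -2.5755758172390757 y edges -3.5274909409727826 -2.5588912690715233
C [ 0.54645763 -0.00172283] th -0.04241368253989547
(0.6121, 0.0645) [0.0628 0.0689]
(0.4818, 0.0589) [-0.0672  0.0578]
(0.4644, -0.0421) [-0.0803 -0.0438]
(0.6209, -0.0414) [ 0.0761 -0.0365]
(0.5543, 0.0217) [0.0068 0.0237]
tl [-0.1135  0.1093]
tr [0.1158 0.1099]
br [ 0.1153 -0.1099]
bl [-0.1176 -0.1093]
```

```bash
cat >> plan.py <<'E'
C=np.array([.5465,-.0017]);TH=-.043
def b2w(x,y,z): 
    c,s=np.cos(TH),np.sin(TH); return np.array([C[0]+(c*x-s*y)/1000,C[1]+(s*x+c*y)/1000,z/1000])
def w2b(p):
    c,s=np.cos(TH),np.sin(TH); d=(np.array(p)[:2]-C)*1000; return np.array([c*d[0]+s*d[1],-s*d[0]+c*d[1],p[2]*1000])
def legs(*L):
    "each leg (x,y,z board mm, nrows): total tool shift after yaw fix, per row"
    s=robot.read_state();p=np.array(s["tool_pos"]);R=Ro.from_rotvec(s["orientation"])
    Rg=Ro.from_matrix(np.array([[-np.sin(TH),np.cos(TH),0],[np.cos(TH),np.sin(TH),0],[0,0,-1.]]))
    print("t",s["t"],"board pos",w2b(p).round(1),"F",np.round(s["force"],1),"twist needed",(R.inv()*Rg).as_rotvec().round(3))
    for x,y,z,n in L:
        t=b2w(x,y,z);print((x,y,z),n,"rows of",(R.inv().apply(t-p)*1000/n).round(1));p=t
E
python3 -c "
from plan import *
legs((63,36,200,4),(63,36,34,5))"
```

```text
t 2.15 board pos [  3.2 -52.3 246.7] F [0.  0.3 0.2] twist needed [-0.011 -0.013  0.073]
(63, 36, 200) 4 rows of [20.8 16.6 11.8]
(63, 36, 34) 5 rows of [-0.4  0.3 33.2]
```

```bash
python3 -m pendant '[{"translation":[21,16,12],"twist":[-0.003,-0.003,0.018],"grip":-0.7},{"translation":[21,16,12],"twist":[-0.003,-0.003,0.018],"grip":-0.7},{"translation":[21,16,12],"twist":[-0.003,-0.003,0.018],"grip":-0.7},{"translation":[21,16,12],"twist":[-0.002,-0.003,0.018],"grip":-0.7},{"translation":[0,0,32],"twist":[0,0,0],"grip":-0.7},{"translation":[0,0,32],"twist":[0,0,0],"grip":-0.7},{"translation":[0,0,32],"twist":[0,0,0],"grip":-0.7},{"translation":[0,0,30],"twist":[0,0,0],"grip":-0.7},{"translation":[0,0,15],"twist":[0,0,0],"grip":-0.7},{"translation":[0,0,0],"twist":[0,0,0],"grip":-0.7}]'
python3 -c "
from plan import *
legs((63,36,29,2),(63,122,29,6))"
```

```text
t: 3.15
tool_pos: [0.6107, 0.0211, 0.0528]
orientation: [2.29, 2.144, -0.001]
force: [-1.2, -0.4, 0.1]
opening: 0.0141
t 3.15 board pos [63.2 25.5 52.8] F [-1.2 -0.4  0.1] twist needed [ 0.003  0.003 -0.023]
(63, 36, 29) 2 rows of [ 5.3 -0.2 11.9]
(63, 122, 29) 6 rows of [14.3 -0.3 -0. ]
```

```bash
python3 -m pendant '[{"translation":[2,0,10],"twist":[0,0,-0.012],"grip":-0.7},{"translation":[2,0,10],"twist":[0,0,-0.012],"grip":-0.7},{"translation":[0,0,2],"twist":[0,0,0],"grip":-0.7},{"translation":[10,0,0],"twist":[0,0,0],"grip":-0.7},{"translation":[10,0,0],"twist":[0,0,0],"grip":-0.7},{"translation":[10,0,0],"twist":[0,0,0],"grip":-0.7},{"translation":[12,0,0],"twist":[0,0,0],"grip":-0.7},{"translation":[12,0,0],"twist":[0,0,0],"grip":-0.7},{"translation":[12,0,0],"twist":[0,0,0],"grip":-0.7},{"translation":[12,0,0],"twist":[0,0,0],"grip":-0.7}]'
python3 -c "
from plan import *
legs((63,122,29,3))"
```

```text
t: 4.15
tool_pos: [0.6193, 0.1091, 0.0365]
orientation: [2.259, 2.167, 0.011]
force: [-0.1, 1.3, -0.2]
opening: 0.0141
t 4.15 board pos [ 68.  113.8  36.5] F [-0.1  1.3 -0.2] twist needed [0.013 0.003 0.001]
(63, 122, 29) 3 rows of [ 2.7 -1.7  2.5]
```

```bash
cat > look.py <<'E'
from plan import *
import sys
print(w2b(robot.read_state()["tool_pos"]).round(1))
im,d,c,P=find(sys.argv[1],save=f"pics/{sys.argv[2]}.png")
B,R=blue_red(im)
for nm,m,z in(("blue",B,.034),("red",R,.059)):
    for a,ce,l in blobs(m,int(sys.argv[3]) if len(sys.argv)>3 else 20):
        q=P[l&(d>0)]
        if len(q): print(nm,a,ce.round(0),"board",w2b(np.median(q,0)).round(1),"plane",w2b(plane(*ce,z,*c)).round(1))
E
python3 look.py wrist w2
```

```text
[ 68.  113.8  36.5]
blue 274 [273. 304.] board [65.7 80.  33.4] plane [65.9 80.9 34. ]
blue 163 [ 67. 346.] board [-67.2  51.   34.5] plane [-67.6  50.4  34. ]
```

View pics/w2.png

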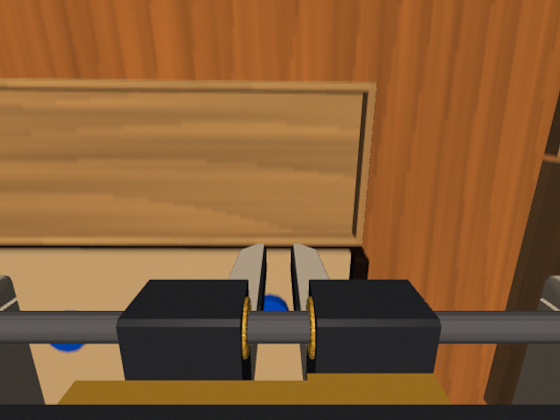

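The fingertips rode at z = 36 mm, just over the bead, which is still visible behind them at (273,304). I'll back off, descend fully, check the height, and then push.

```bash
python3 -m pendant '[{"translation":[0,0,-15],"twist":[0,0,0],"grip":-0.7},{"translation":[-20,-2,0],"twist":[0.006,0.001,0],"grip":-0.7},{"translation":[-26,-2,0],"twist":[0.006,0.001,0],"grip":-0.7},{"translation":[-22,-1,0],"twist":[0,0,0],"grip":-0.7},{"translation":[-9,0,0],"twist":[0,0,0],"grip":-0.7},{"translation":[0,0,0],"twist":[0,0,0],"grip":-0.7},{"translation":[0,0,10],"twist":[0,0,0],"grip":-0.7},{"translation":[0,0,8],"twist":[0,0,0],"grip":-0.7},{"translation":[0,0,0],"twist":[0,0,0],"grip":-0.7},{"translation":[0,0,0],"twist":[0,0,0],"grip":-0.7}]'
python3 -c "
from plan import *
legs((63,36,28,2),(63,122,28,6))"
```

```text
t: 5.2
tool_pos: [0.6126, 0.0355, 0.0382]
orientation: [2.26, 2.179, 0.006]
force: [0.6, 0.0, 0.8]
opening: 0.0138
t 5.2 board pos [64.4 40.  38.2] F [0.6 0.  0.8] twist needed [ 0.004 -0.001  0.006]
(63, 36, 28) 2 rows of [-2.  -0.7  5.1]
(63, 122, 28) 6 rows of [14.3  0.1  0. ]
```

```bash
python3 -m pendant '[{"translation":[-3,-1,4],"twist":[0,0,0],"grip":-0.7},{"translation":[-2,0,4],"twist":[0,0,0],"grip":-0.7},{"translation":[0,0,2],"twist":[0,0,0],"grip":-0.7},{"translation":[0,0,0],"twist":[0,0,0],"grip":-0.7},{"translation":[0,0,0],"twist":[0,0,0],"grip":-0.7},{"translation":[6,0,0],"twist":[0,0,0],"grip":-0.7},{"translation":[6,0,0],"twist":[0,0,0],"grip":-0.7},{"translation":[6,0,0],"twist":[0,0,0],"grip":-0.7},{"translation":[0,0,0],"twist":[0,0,0],"grip":-0.7},{"translation":[0,0,0],"twist":[0,0,0],"grip":-0.7}]'
python3 -c "
from plan import *
legs((63,122,28,6))"
```

```text
t: 6.2
tool_pos: [0.6122, 0.0513, 0.0276]
orientation: [2.258, 2.181, 0.006]
force: [0.1, -0.5, -0.9]
opening: 0.0138
t 6.2 board pos [63.3 55.8 27.6] F [ 0.1 -0.5 -0.9] twist needed [ 0.004 -0.001  0.008]
(63, 122, 28) 6 rows of [11.   0.  -0.1]
```

```bash
python3 -m pendant '[{"translation":[10,0,0],"twist":[0,0,0],"grip":-0.7},{"translation":[10,0,0],"twist":[0,0,0],"grip":-0.7},{"translation":[12,0,0],"twist":[0,0,0],"grip":-0.7},{"translation":[12,0,0],"twist":[0,0,0],"grip":-0.7},{"translation":[12,0,0],"twist":[0,0,0],"grip":-0.7},{"translation":[10,0,0],"twist":[0,0,0],"grip":-0.7},{"translation":[0,0,0],"twist":[0,0,0],"grip":-0.7},{"translation":[0,0,-20],"twist":[0,0,0],"grip":-0.7},{"translation":[0,0,-20],"twist":[0,0,0],"grip":-0.7},{"translation":[0,0,0],"twist":[0,0,0],"grip":-0.7}]'
python3 look.py wrist w3;python3 -c "
from plan import *
legs((76,-73,65,5),(76,-73,28,3))"
```

```text
t: 7.2
tool_pos: [0.6133, 0.1248, 0.0674]
orientation: [2.257, 2.184, 0.003]
force: [1.2, -0.7, 1.0]
opening: 0.014
[ 61.3 129.3  67.4]
blue 734 [280. 235.] board [ 63.6 124.9  20.6] plane [ 63.5 130.3  34. ]
blue 133 [108. 307.] board [-65.3  69.7  30. ] plane [-63.3  72.1  34. ]
t 7.25 board pos [ 60.5 129.1  65.8] F [-0.5  0.1 -0. ] twist needed [ 0.    -0.001  0.01 ]
(76, -73, 65) 5 rows of [-40.4   2.7   0.1]
(76, -73, 28) 3 rows of [-0.  -0.  12.3]
```

View pics/w3.png

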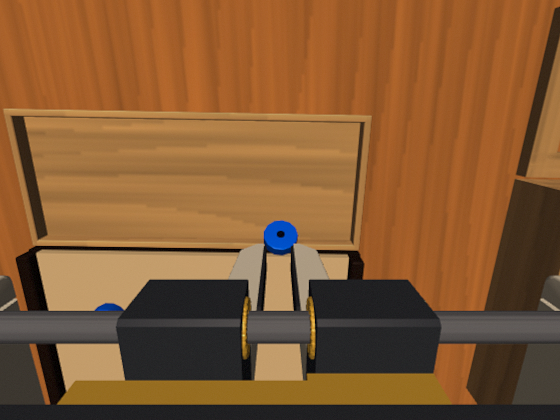

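Bead A dropped over the end, but at (280,235) it may be leaning on the tray's near wall. I'll check its depth profile.

```bash
python3 - <<'E'
from plan import *
im,d,c,P=find("wrist")
B,_=blue_red(im); l=max(blobs(B,50),key=lambda b:b[0])[2]
q=np.array([w2b(p) for p in P[l&(d>0)]])
print(q.min(0).round(1),q.max(0).round(1))
for lo in range(104,146,4):
    s=q[(q[:,1]>=lo)&(q[:,1]<lo+4)]
    if len(s):print(lo,len(s),np.median(s,0).round(1),s[:,2].min().round(1),s[:,2].max().round(1))
E
```

```text
[ 51.6 116.8   3.6] [ 75.9 133.2  29.8]
116 86 [ 63.5 119.1  27.7] 25.2 29.8
120 227 [ 63.5 122.2  23.7] 4.1 27.8
124 209 [ 64.2 126.   19.3] 3.6 23.0
128 185 [ 63.5 129.8  14.2] 3.8 17.5
132 22 [ 63.5 132.5  11. ] 8.9 12.6
```

Its top slopes from (y 117, z 30) to (y 133, z 10), so it leans on the board's edge. I'll push it again from the felt, further and faster.

```bash
python3 -m pendant '[{"translation":[-18,1,0],"twist":[0,0,0.005],"grip":-0.7},{"translation":[-18,1,0],"twist":[0,0,0.005],"grip":-0.7},{"translation":[-6,0,10],"twist":[0,0,0],"grip":-0.7},{"translation":[0,0,14],"twist":[0,0,0],"grip":-0.7},{"translation":[0,0,10],"twist":[0,0,0],"grip":-0.7},{"translation":[0,0,3],"twist":[0,0,0],"grip":-0.7},{"translation":[0,0,0],"twist":[0,0,0],"grip":-0.7},{"translation":[0,0,0],"twist":[0,0,0],"grip":-0.7},{"translation":[0,0,0],"twist":[0,0,0],"grip":-0.7},{"translation":[0,0,0],"twist":[0,0,0],"grip":-0.7}]'
python3 -c "
from plan import *
legs((63,145,27,3))"
```

```text
t: 8.3
tool_pos: [0.6113, 0.077, 0.0243]
orientation: [-2.27, -2.169, 0.006]
force: [-3.6, -2.8, 8.9]
opening: 0.0139
t 8.3 board pos [61.3 81.4 24.3] F [-3.6 -2.8  8.9] twist needed [-0.004  0.001 -0.003]
(63, 145, 27) 3 rows of [21.2  0.5 -0.9]
```

```bash
python3 -m pendant '[{"translation":[0,1,-3],"twist":[0,0,0],"grip":-0.7},{"translation":[15,0,0],"twist":[0,0,0],"grip":-0.7},{"translation":[25,0,0],"twist":[0,0,0],"grip":-0.7},{"translation":[25,0,0],"twist":[0,0,0],"grip":-0.7},{"translation":[2,0,0],"twist":[0,0,0],"grip":-0.7},{"translation":[0,0,0],"twist":[0,0,0],"grip":-0.7},{"translation":[0,0,-15],"twist":[0,0,0],"grip":-0.7},{"translation":[-20,2,-20],"twist":[0,0,0],"grip":-0.7},{"translation":[-40,3,-5],"twist":[0,0,0],"grip":-0.7},{"translation":[-20,1,0],"twist":[0,0,0],"grip":-0.7}]'
python3 - <<'E'
from plan import *
im,d,c,P=find("wrist",save="pics/w4.png")
B,_=blue_red(im)
for a,ce,l in blobs(B,50):
    q=np.array([w2b(p) for p in P[l&(d>0)]]);print(a,ce.round(0),np.median(q,0).round(1),np.percentile(q,5,0).round(1),np.percentile(q,95,0).round(1))
legs((76,-73,70,4),(76,-73,28,3))
E
```

```text
t: 9.3
tool_pos: [0.6156, 0.0688, 0.0664]
orientation: [-2.263, -2.172, 0.013]
force: [0.1, -0.2, -0.2]
opening: 0.0142
994 [274. 107.] [ 63.4 158.8  13.5] [ 53.4 149.1  12.4] [ 73.5 167.7  14.7]
848 [ 89. 257.] [-65.8  58.3  34.5] [-76.8  47.4  33.1] [-57.   68.3  35.6]
626 [289. 365.] [ 75.2 -33.9  34.4] [ 66.6 -46.1  30.1] [ 83.8 -25.3  35.4]
514 [ 94. 369.] [-78.8 -39.6  34.4] [-90.2 -48.6  29.8] [-70.5 -32.7  35.4]
t 9.35 board pos [66.5 71.1 66.5] F [ 1.8 -0.9 -1. ] twist needed [-0.009  0.003  0.   ]
(76, -73, 70) 4 rows of [-36.    2.4  -0.8]
(76, -73, 28) 3 rows of [ 0.   0.1 14. ]
```

Bead A now lies flat in the tray (y 159, top 13.5 mm). Next is bead D at (76,-36).

```bash
python3 -m pendant '[{"translation":[-35,2,0],"twist":[-0.004,0,0],"grip":-0.7},{"translation":[-40,3,0],"twist":[-0.004,0,0],"grip":-0.7},{"translation":[-40,3,0],"twist":[0,0,0],"grip":-0.7},{"translation":[-18,1,0],"twist":[0,0,0],"grip":-0.7},{"translation":[0,0,5],"twist":[0,0,0],"grip":-0.7},{"translation":[0,0,12],"twist":[0,0,0],"grip":-0.7},{"translation":[0,0,10],"twist":[0,0,0],"grip":-0.7},{"translation":[0,0,0],"twist":[0,0,0],"grip":-0.7},{"translation":[0,0,0],"twist":[0,0,0],"grip":-0.7},{"translation":[0,0,0],"twist":[0,0,0],"grip":-0.7}]'
python3 -c "
from plan import *
legs((76,-70,27.5,2),(76,-60,27.5,1))"
```

```text
t: 10.35
tool_pos: [0.6175, -0.0712, 0.0403]
orientation: [2.272, 2.17, -0.003]
force: [-0.2, -0.7, -0.6]
opening: 0.014
t 10.35 board pos [ 74.  -66.3  40.3] F [-0.2 -0.7 -0.6] twist needed [-0.001  0.002 -0.003]
(76, -70, 27.5) 2 rows of [-1.8  1.   6.4]
(76, -60, 27.5) 1 rows of [10. -0. -0.]
```

```bash
python3 -m pendant '[{"translation":[-2,1,6],"twist":[0,0,0],"grip":-0.7},{"translation":[0,1,5],"twist":[0,0,0],"grip":-0.7},{"translation":[0,0,1],"twist":[0,0,0],"grip":-0.7},{"translation":[0,0,0],"twist":[0,0,0],"grip":-0.7},{"translation":[0,0,0],"twist":[0,0,0],"grip":-0.7},{"translation":[8,0,0],"twist":[0,0,0],"grip":-0.7},{"translation":[10,0,0],"twist":[0,0,0],"grip":-0.7},{"translation":[10,0,0],"twist":[0,0,0],"grip":-0.7},{"translation":[10,0,0],"twist":[0,0,0],"grip":-0.7},{"translation":[0,0,0],"twist":[0,0,0],"grip":-0.7}]'
python3 -c "
from plan import *
legs((74,40,27.5,5),(74,148,27.5,4))"
```

```text
t: 11.35
tool_pos: [0.6224, -0.0305, 0.0284]
orientation: [2.269, 2.171, -0.001]
force: [0.4, 0.2, -0.1]
opening: 0.014
t 11.35 board pos [ 77.1 -25.5  28.4] F [ 0.4  0.2 -0.1] twist needed [ 0.001  0.001 -0.001]
(74, 40, 27.5) 5 rows of [13.1 -0.6  0.2]
(74, 148, 27.5) 4 rows of [27. -0. -0.]
```

```bash
python3 -m pendant '[{"translation":[8,0,0],"twist":[0,0,0],"grip":-0.7},{"translation":[12,0,0.2],"twist":[0,0,0],"grip":-0.7},{"translation":[14,0,0.2],"twist":[0,0,0],"grip":-0.7},{"translation":[14,0,0],"twist":[0,0,0],"grip":-0.7},{"translation":[14,0,0],"twist":[0,0,0],"grip":-0.7},{"translation":[12,0,0],"twist":[0,0,0],"grip":-0.7},{"translation":[10,0,0],"twist":[0,0,0],"grip":-0.7},{"translation":[5,0,0],"twist":[0,0,0],"grip":-0.7},{"translation":[0,0,0],"twist":[0,0,0],"grip":-0.7},{"translation":[0,0,0],"twist":[0,0,0],"grip":-0.7}]'
python3 -c "
from plan import *
legs((74,148,27.5,3))"
```

```text
t: 12.35
tool_pos: [0.6266, 0.068, 0.0279]
orientation: [2.266, 2.173, -0.001]
force: [0.4, -0.3, 0.2]
opening: 0.0136
t 12.35 board pos [77.  73.1 27.9] F [ 0.4 -0.3  0.2] twist needed [0.001 0.001 0.001]
(74, 148, 27.5) 3 rows of [25.  -1.   0.1]
```

```bash
python3 -m pendant '[{"translation":[12,0,0],"twist":[0,0,0],"grip":-0.7},{"translation":[25,0,0],"twist":[0,0,0],"grip":-0.7},{"translation":[28,0,0],"twist":[0,0,0],"grip":-0.7},{"translation":[6,0,0],"twist":[0,0,0],"grip":-0.7},{"translation":[0,0,0],"twist":[0,0,0],"grip":-0.7},{"translation":[0,0,-15],"twist":[0,0,0],"grip":-0.7},{"translation":[-10,-10,-25],"twist":[0,0,0],"grip":-0.7},{"translation":[-25,-20,-15],"twist":[0,0,0],"grip":-0.7},{"translation":[-30,-30,0],"twist":[0,0,0],"grip":-0.7},{"translation":[-15,-30,0],"twist":[0,0,0],"grip":-0.7}]'
cat > bl.py <<'E'
from plan import *
import sys
im,d,c,P=find("wrist",save=f"pics/{sys.argv[1]}.png")
for nm,m in zip(("blue","red"),blue_red(im)):
  for a,ce,l in blobs(m,50):
    q=np.array([w2b(p) for p in P[l&(d>0)]]);print(nm,a,ce.round(0),np.median(q,0).round(1),np.percentile(q,5,0).round(1),np.percentile(q,95,0).round(1))
E
python3 bl.py w5; python3 -c "
from plan import *
legs((-67,28,80,4),(-67,28,28,3))"
```

```text
t: 13.35
tool_pos: [0.5375, 0.0599, 0.0894]
orientation: [2.269, 2.164, 0.003]
force: [-0.0, -0.1, 0.4]
opening: 0.0142
blue 834 [374.  90.] [ 59.8 158.8  13.5] [ 51.6 149.    7.5] [ 69.6 168.3  14.6]
blue 748 [390. 132.] [ 74.5 128.6  13.4] [ 66.3 118.4   7.3] [ 84.5 138.3  14.6]
blue 694 [201. 230.] [-68.5  58.4  34.5] [-78.   47.5  33.2] [-59.6  67.9  35.6]
red 446 [286. 277.] [-4.5 28.1 58.3] [-8.1 14.  27.9] [-1.6 35.3 60.2]
t 13.4 board pos [-16.5  59.9  87.9] F [ 2.   0.2 -1.5] twist needed [ 0.     0.004 -0.004]
(-67, 28, 80) 4 rows of [ -8.  -12.6   2. ]
(-67, 28, 28) 3 rows of [ 0.1 -0.  17.3]
```

Bead D is flat in the tray too. Next is bead B.

```bash
python3 -m pendant '[{"translation":[-8,-13,2],"twist":[0,0.001,-0.001],"grip":-0.7},{"translation":[-8,-13,2],"twist":[0,0.001,-0.001],"grip":-0.7},{"translation":[-8,-13,2],"twist":[0,0.001,-0.001],"grip":-0.7},{"translation":[-8,-10,2],"twist":[0,0.001,-0.001],"grip":-0.7},{"translation":[0,0,0],"twist":[0,0,0],"grip":-0.7},{"translation":[0,0,18],"twist":[0,0,0],"grip":-0.7},{"translation":[0,0,14],"twist":[0,0,0],"grip":-0.7},{"translation":[0,0,2],"twist":[0,0,0],"grip":-0.7},{"translation":[0,0,0],"twist":[0,0,0],"grip":-0.7},{"translation":[0,0,0],"twist":[0,0,0],"grip":-0.7}]'
python3 -c "
from plan import *
legs((-67,30,28,2),(-67,70,28,4))"
```

```text
t: 14.4
tool_pos: [0.4837, 0.0209, 0.0545]
orientation: [2.274, 2.153, 0.012]
force: [0.7, -0.1, -0.4]
opening: 0.0139
t 14.4 board pos [-63.7  19.9  54.5] F [ 0.7 -0.1 -0.4] twist needed [ 0.012  0.001 -0.011]
(-67, 30, 28) 2 rows of [ 5.1 -1.9 13.2]
(-67, 70, 28) 4 rows of [10.  -0.1 -0. ]
```

```bash
python3 -m pendant '[{"translation":[2,-2,10],"twist":[0.006,0,-0.005],"grip":-0.7},{"translation":[2,-1,12],"twist":[0.006,0,-0.005],"grip":-0.7},{"translation":[0,0,4],"twist":[0,0,0],"grip":-0.7},{"translation":[0,0,0],"twist":[0,0,0],"grip":-0.7},{"translation":[0,0,0],"twist":[0,0,0],"grip":-0.7},{"translation":[0,0,0],"twist":[0,0,0],"grip":-0.7},{"translation":[8,0,0],"twist":[0,0,0],"grip":-0.7},{"translation":[8,0,0],"twist":[0,0,0],"grip":-0.7},{"translation":[8,0,0],"twist":[0,0,0],"grip":-0.7},{"translation":[0,0,0],"twist":[0,0,0],"grip":-0.7}]'
python3 -c "
from plan import *
legs((-67,72,28,3),(-67,148,27.5,3))"
```

```text
t: 15.4
tool_pos: [0.4833, 0.052, 0.0276]
orientation: [2.268, 2.172, 0.001]
force: [0.1, 0.6, 0.2]
opening: 0.0137
t 15.4 board pos [-65.5  50.9  27.6] F [0.1 0.6 0.2] twist needed [ 0.001  0.001 -0.   ]
(-67, 72, 28) 3 rows of [ 7.  -0.5 -0.1]
(-67, 148, 27.5) 3 rows of [25.3 -0.   0.1]
```

```bash
python3 -m pendant '[{"translation":[10,0,0],"twist":[0,0,0],"grip":-0.7},{"translation":[14,0,0],"twist":[0,0,0],"grip":-0.7},{"translation":[20,0,0],"twist":[0,0,0],"grip":-0.7},{"translation":[26,0,0],"twist":[0,0,0],"grip":-0.7},{"translation":[18,0,0],"twist":[0,0,0],"grip":-0.7},{"translation":[2,0,0],"twist":[0,0,0],"grip":-0.7},{"translation":[0,0,-15],"twist":[0,0,0],"grip":-0.7},{"translation":[-10,0,-20],"twist":[0,0,0],"grip":-0.7},{"translation":[-30,-2,-10],"twist":[0,0,0],"grip":-0.7},{"translation":[-30,-2,0],"twist":[0,0,0],"grip":-0.7}]'
python3 bl.py w6; python3 -c "
from plan import *
legs((-80,-80,75,5),(-80,-80,28,3))"
```

```text
t: 16.4
tool_pos: [0.4799, 0.0805, 0.0772]
orientation: [2.261, 2.178, 0.002]
force: [1.9, -0.2, -0.5]
opening: 0.014
blue 833 [463. 119.] [ 61.7 157.7  13.5] [ 52.4 148.6  12.1] [ 72.5 166.4  14.6]
blue 765 [475. 161.] [ 76.5 127.8  13.5] [ 67.5 118.1  12. ] [ 87.5 136.5  14.6]
blue 773 [285. 164.] [-64.5 125.9  20.1] [-74.5 117.5  15.7] [-54.8 134.1  23.8]
blue 440 [266. 368.] [-78.7 -41.5  34.4] [-86.9 -51.5  31.9] [-71.2 -32.8  35.4]
t 16.45 board pos [-70.4  75.5  76.8] F [ 1.3 -2.4 -0.3] twist needed [0.002 0.003 0.004]
(-80, -80, 75) 5 rows of [-31.1  -2.1   0.5]
(-80, -80, 28) 3 rows of [ 0.  -0.  15.7]
```

Bead B tipped over the end but leans on the tray wall at about 27°. I'll shut the fingers and ease it forward, down its slope, from above.

```bash
python3 -m pendant '[{"translation":[15,1,0],"twist":[0,0,0],"grip":-1},{"translation":[20,2,0],"twist":[0,0,0],"grip":-1},{"translation":[15,2,5],"twist":[0,0,0],"grip":-1},{"translation":[0,0,15],"twist":[0,0,0],"grip":-1},{"translation":[0,0,15],"twist":[0,0,0],"grip":-1},{"translation":[0,0,5],"twist":[0,0,0],"grip":-1},{"translation":[0,0,0],"twist":[0,0,0],"grip":-1},{"translation":[0,0,0],"twist":[0,0,0],"grip":-1},{"translation":[0,0,0],"twist":[0,0,0],"grip":-1},{"translation":[0,0,0],"twist":[0,0,0],"grip":-1}]'
python3 - <<'E'
from plan import *
im,d,c,P=find("wrist",save="pics/w7.png")
B,_=blue_red(im)
Q=np.apply_along_axis(w2b,2,P)
l=B&(d>0)&(abs(Q[...,0]+66)<25)&(Q[...,1]>105); q=Q[l]
for lo in range(108,146,3):
    s=q[(q[:,1]>=lo)&(q[:,1]<lo+3)]
    if len(s):print(lo,len(s),np.median(s,0).round(1))
legs((-66,124,23,1))
E
```

```text
t: 17.45
tool_pos: [0.4886, 0.1261, 0.0397]
orientation: [2.266, 2.166, 0.004]
force: [0.4, 0.0, 0.3]
opening: 0.0008
120 1 [-77.8 122.8   3.3]
123 30 [-67.3 125.4  20.9]
126 162 [-64.7 127.5  19.9]
129 164 [-64.  130.6  18.1]
132 196 [-63.7 133.4  16.4]
135 150 [-64.3 136.3  14.6]
138 73 [-63.7 138.9  13.3]
t 17.5 board pos [-63.2 125.2  39.8] F [ 0.2  0.  -0.3] twist needed [ 0.007  0.003 -0.002]
(-66, 124, 23) 1 rows of [-1.2 -2.9 16.8]
```

View pics/w7.png

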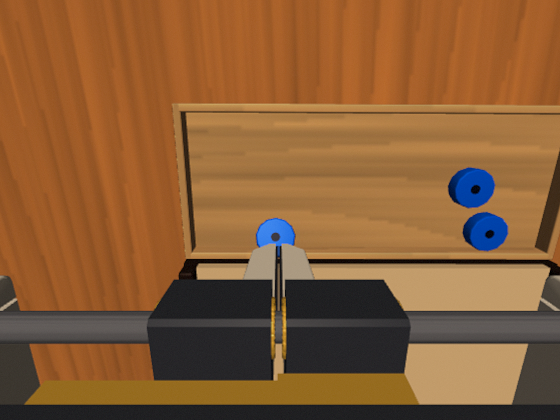

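B's upper rear rim stands about 2 mm above the felt. A low, quick push from the felt should clear it.

```bash
python3 -m pendant '[{"translation":[-5,-1,-15],"twist":[0.003,0.002,-0.001],"grip":-1},{"translation":[-20,0,-5],"twist":[0.003,0.001,0],"grip":-1},{"translation":[-20,0,0],"twist":[0,0,0],"grip":-1},{"translation":[-5,0,10],"twist":[0,0,0],"grip":-1},{"translation":[0,0,15],"twist":[0,0,0],"grip":-1},{"translation":[0,0,6],"twist":[0,0,0],"grip":-1},{"translation":[0,0,0],"twist":[0,0,0],"grip":-1},{"translation":[0,0,0],"twist":[0,0,0],"grip":-1},{"translation":[0,0,0],"twist":[0,0,0],"grip":-1},{"translation":[0,0,0],"twist":[0,0,0],"grip":-1}]'
python3 -c "
from plan import *
legs((-65,80,25,1),(-65,145,24.8,2))"
```

```text
t: 18.5
tool_pos: [0.4872, 0.0763, 0.0299]
orientation: [2.268, 2.171, 0.007]
force: [-1.0, -1.1, 0.0]
opening: 0.0006
t 18.5 board pos [-62.6  75.4  29.9] F [-1.  -1.1  0. ] twist needed [ 0.005 -0.002 -0.001]
(-65, 80, 25) 1 rows of [ 4.6 -2.4  4.9]
(-65, 145, 24.8) 2 rows of [32.5 -0.   0.1]
```

```bash
python3 -m pendant '[{"translation":[0,-2,4],"twist":[0.003,0,0],"grip":-1},{"translation":[0,0,1],"twist":[0,0,0],"grip":-1},{"translation":[0,0,0],"twist":[0,0,0],"grip":-1},{"translation":[0,0,0],"twist":[0,0,0],"grip":-1},{"translation":[12,0,0],"twist":[0,0,0],"grip":-1},{"translation":[28,0,0],"twist":[0,0,0],"grip":-1},{"translation":[28,0,0],"twist":[0,0,0],"grip":-1},{"translation":[0,0,0],"twist":[0,0,0],"grip":-1},{"translation":[0,0,-15],"twist":[0,0,0],"grip":-1},{"translation":[-10,0,-30],"twist":[0,0,0],"grip":-1}]'
python3 bl.py w8; python3 -c "
from plan import *
legs((-80,-80,75,5),(-80,-80,28,3))"
```

```text
t: 19.5
tool_pos: [0.4847, 0.1388, 0.0685]
orientation: [-2.267, -2.17, 0.004]
force: [0.6, -0.2, -0.0]
opening: 0.0004
blue 833 [455. 198.] [ 62.6 160.4  13.5] [ 53.2 149.6  12.4] [ 73.4 169.5  14.5]
blue 769 [468. 236.] [ 77.4 129.9  13.5] [ 68.  119.1  12.2] [ 88.4 139.3  14.5]
blue 449 [282. 236.] [-65.1 131.3  17.7] [-74.8 126.4  14.8] [-53.9 136.8  20.6]
t 19.55 board pos [-64.  136.8  74.9] F [ 3.9 -0.1  2.5] twist needed [ 0.003 -0.001 -0.001]
(-80, -80, 75) 5 rows of [-43.4  -3.1  -0.1]
(-80, -80, 28) 3 rows of [-0.  -0.1 15.7]
```

It did not move. I'll try pressing down its slope from above, watching the force.

```bash
python3 -m pendant '[{"translation":[-4,-1,15],"twist":[0.003,0,0],"grip":-1},{"translation":[-4,-1,20],"twist":[0,0,0],"grip":-1},{"translation":[-1,0,12],"twist":[0,0,0],"grip":-1},{"translation":[0,0,2],"twist":[0,0,0],"grip":-1},{"translation":[0,0,0],"twist":[0,0,0],"grip":-1},{"translation":[0,0,0],"twist":[0,0,0],"grip":-1},{"translation":[0,0,0],"twist":[0,0,0],"grip":-1},{"translation":[0,0,0],"twist":[0,0,0],"grip":-1},{"translation":[0,0,0],"twist":[0,0,0],"grip":-1},{"translation":[0,0,0],"twist":[0,0,0],"grip":-1}]'
python3 -c "
from plan import *
legs((-66,126,21,3))"
```

```text
t: 20.55
tool_pos: [0.4901, 0.1269, 0.0304]
orientation: [2.27, 2.166, 0.012]
force: [0.6, 0.4, -0.1]
opening: 0.0004
t 20.55 board pos [-61.9 126.1  30.4] F [ 0.6  0.4 -0.1] twist needed [ 0.009 -0.003 -0.004]
(-66, 126, 21) 3 rows of [-0.  -1.4  3.1]
```

```bash
python3 -m pendant '[{"translation":[0,-3,3],"twist":[0.004,0,0],"grip":-1},{"translation":[0,-1,3],"twist":[0.004,0,0],"grip":-1},{"translation":[0,0,2],"twist":[0,0,0],"grip":-1},{"translation":[3,0,3],"twist":[0,0,0],"grip":-1},{"translation":[5,0,3],"twist":[0,0,0],"grip":-1},{"translation":[6,0,2],"twist":[0,0,0],"grip":-1},{"translation":[6,0,2],"twist":[0,0,0],"grip":-1},{"translation":[6,0,0],"twist":[0,0,0],"grip":-1},{"translation":[0,0,0],"twist":[0,0,0],"grip":-1},{"translation":[0,0,0],"twist":[0,0,0],"grip":-1}]'
python3 bl.py w9
python3 -c "
from plan import *
legs((-66,126,21,3))"
```

```text
t: 21.55
tool_pos: [0.4894, 0.156, 0.0135]
orientation: [2.271, 2.169, 0.008]
force: [-0.6, -0.4, 1.1]
opening: 0.0001
blue 1417 [493. 245.] [ 61.4 162.4  13.3] [ 52.8 150.6   8.3] [ 72.4 171.6  14.4]
blue 1290 [507. 291.] [ 76.1 132.6  13.3] [ 67.6 120.4   7.1] [ 87.2 141.3  14.3]
t 21.6 board pos [-63.9 155.1  13.4] F [-0.6  0.1  1.9] twist needed [ 0.004 -0.003 -0.003]
(-66, 126, 21) 3 rows of [-9.7 -0.7 -2.6]
```

View pics/w9.png

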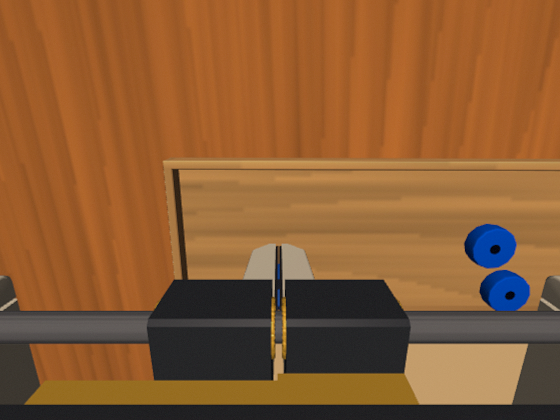

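The fingers hide bead B here. The tip at z = 13.4 with a light upward force suggests it is resting on a flat bead. I'll lift and look.

```bash
python3 -m pendant '[{"translation":[0,0,-15],"twist":[0,0,0],"grip":-1},{"translation":[0,0,-30],"twist":[0,0,0],"grip":-0.7},{"translation":[-15,-1,-15],"twist":[0.002,-0.002,-0.002],"grip":-0.7},{"translation":[-35,-2,0],"twist":[0.002,-0.001,-0.001],"grip":-0.7},{"translation":[-40,-3,0],"twist":[0,0,0],"grip":-0.7},{"translation":[-40,-3,0],"twist":[0,0,0],"grip":-0.7},{"translation":[-40,-3,0],"twist":[0,0,0],"grip":-0.7},{"translation":[-35,-3,0],"twist":[0,0,0],"grip":-0.7},{"translation":[-18,-2,0],"twist":[0,0,0],"grip":-0.7},{"translation":[0,0,0],"twist":[0,0,0],"grip":-0.7}]'
python3 bl.py w10
python3 -c "
from plan import *
legs((-80,-80,40,3),(-80,-80,28,3))"
```

```text
t: 22.6
tool_pos: [0.4618, -0.0761, 0.0847]
orientation: [2.263, 2.171, 0.002]
force: [-0.3, 0.4, -0.3]
opening: 0.0138
blue 909 [277. 183.] [-81.1 -43.8  34.5] [-91.1 -54.3  33. ] [-71.1 -33.9  35.6]
red 2638 [427.  75.] [ 5.4 25.  59.4] [-6.8 11.6 32.4] [18.6 36.1 60.6]
t 22.65 board pos [-81.1 -77.   84.7] F [-0.8 -0.8 -0.2] twist needed [0.005 0.003 0.002]
(-80, -80, 40) 3 rows of [-1.   0.3 14.9]
(-80, -80, 28) 3 rows of [ 0. -0.  4.]
```

```bash
python3 look.py top top2 20; python3 -m pendant '[{"translation":[0,0,18],"twist":[0.002,0.001,0.001],"grip":-0.7},{"translation":[-1,0,20],"twist":[0.002,0.001,0.001],"grip":-0.7},{"translation":[-1,0,14],"twist":[0,0,0],"grip":-0.7},{"translation":[0,0,4],"twist":[0,0,0],"grip":-0.7},{"translation":[0,0,0],"twist":[0,0,0],"grip":-0.7},{"translation":[0,0,0],"twist":[0,0,0],"grip":-0.7},{"translation":[0,0,0],"twist":[0,0,0],"grip":-0.7},{"translation":[0,0,0],"twist":[0,0,0],"grip":-0.7},{"translation":[0,0,0],"twist":[0,0,0],"grip":-0.7},{"translation":[0,0,0],"twist":[0,0,0],"grip":-0.7}]'
python3 -c "
from plan import *
legs((-80,-80,27.5,2),(-80,60,27.5,10))"
```

```text
[-81.1 -77.   84.7]
blue 44 [231. 191.] board [ 77.1 126.5  12.5] plane [ 73.2 123.8  34. ]
blue 47 [219. 196.] board [ 63.2 156.9  13. ] plane [ 59.  153.6  34. ]
blue 26 [448. 239.] board [ -37.5 -431.3   12.3] plane [ -39.1 -421.6   34. ]
blue 49 [229. 245.] board [-63.4 126.3  12.8] plane [-65.3 124.4  34. ]
red 160 [124. 179.] board [101.6 405.   22.3] plane [ 92.7 390.1  59. ]
red 102 [271. 216.] board [ 6.1 21.2 58.9] plane [ 5.8 20.9 59. ]
t: 23.7
tool_pos: [0.4664, -0.0701, 0.032]
orientation: [2.257, 2.178, 0.009]
force: [0.6, -0.5, 0.6]
opening: 0.0139
t 23.7 board pos [-77.1 -71.7  32. ] F [ 0.6 -0.5  0.6] twist needed [ 0.007 -0.001  0.007]
(-80, -80, 27.5) 2 rows of [-4.1 -1.5  2.2]
(-80, 60, 27.5) 10 rows of [14.   0.1  0. ]
```

B is now flat in the tray (top 12.8 mm). Last is bead C, which I'll steer to x ≈ -25 so it clears B in the tray.

```bash
python3 -m pendant '[{"translation":[-2,-3,3],"twist":[0.004,0,0.003],"grip":-0.6},{"translation":[0,0,2],"twist":[0.003,0,0.003],"grip":-0.6},{"translation":[0,0,0],"twist":[0,0,0],"grip":-0.6},{"translation":[0,0,0],"twist":[0,0,0],"grip":-0.6},{"translation":[8,0,0],"twist":[0,0,0],"grip":-0.6},{"translation":[10,0,0],"twist":[0,0,0],"grip":-0.6},{"translation":[10,0,0],"twist":[0,0,0],"grip":-0.6},{"translation":[10,0,0],"twist":[0,0,0],"grip":-0.6},{"translation":[0,0,0],"twist":[0,0,0],"grip":-0.6},{"translation":[0,0,0],"twist":[0,0,0],"grip":-0.6}]'
python3 -c "
from plan import *
legs((-45,65,27.5,8))"
```

```text
t: 24.7
tool_pos: [0.4648, -0.0301, 0.0267]
orientation: [-2.267, -2.174, -0.001]
force: [-0.6, -0.3, -0.1]
opening: 0.0182
t 24.7 board pos [-80.4 -31.8  26.7] F [-0.6 -0.3 -0.1] twist needed [-0.    -0.001  0.001]
(-45, 65, 27.5) 8 rows of [12.1  4.4 -0.1]
```

```bash
python3 -m pendant '[{"translation":[8,1,0],"twist":[0,0,0],"grip":-0.6},{"translation":[12,3,0],"twist":[0,0,0],"grip":-0.6},{"translation":[12,4,0],"twist":[0,0,0],"grip":-0.6},{"translation":[12,4,0],"twist":[0,0,0],"grip":-0.6},{"translation":[12,4,0],"twist":[0,0,0],"grip":-0.6},{"translation":[12,4,0],"twist":[0,0,0],"grip":-0.6},{"translation":[10,4,0],"twist":[0,0,0],"grip":-0.6},{"translation":[5,2,0],"twist":[0,0,0],"grip":-0.6},{"translation":[0,0,0],"twist":[0,0,0],"grip":-0.6},{"translation":[0,0,0],"twist":[0,0,0],"grip":-0.6}]'
python3 bl.py w11; python3 -c "
from plan import *
legs((-30,150,27.5,4))"
```

```text
t: 25.7
tool_pos: [0.4973, 0.06, 0.0268]
orientation: [-2.266, -2.176, -0.001]
force: [0.1, 0.3, 0.2]
opening: 0.0183
blue 1714 [490.  75.] [ 62.4 160.5  13.5] [ 53.  149.7  12.2] [ 73.  170.   14.6]
blue 1473 [256. 132.] [-63.3 130.3  13.5] [-73.4 120.2  12.4] [-53.4 140.   14.6]
blue 1525 [506. 133.] [ 77.1 130.5  13.4] [ 67.8 119.5  11.8] [ 87.6 139.8  14.6]
blue 1539 [278. 233.] [-51.1  78.1  34.4] [-61.   66.7  30.9] [-41.2  87.8  35.5]
t 25.75 board pos [-51.8  59.4  26.7] F [ 0.5 -0.3  0.9] twist needed [ 0.    -0.001  0.002]
(-30, 150, 27.5) 4 rows of [22.6  5.5 -0.2]
```

```bash
python3 -m pendant '[{"translation":[8,4,0],"twist":[0,0,0],"grip":-0.6},{"translation":[12,6,0],"twist":[0,0,0],"grip":-0.6},{"translation":[18,7,0],"twist":[0,0,0],"grip":-0.6},{"translation":[28,2,0],"twist":[0,0,0],"grip":-0.6},{"translation":[28,0,0],"twist":[0,0,0],"grip":-0.6},{"translation":[2,0,0],"twist":[0,0,0],"grip":-0.6},{"translation":[0,0,-20],"twist":[0,0,0],"grip":-0.6},{"translation":[-10,0,-30],"twist":[0,0,0],"grip":-0.6},{"translation":[-40,0,-20],"twist":[0,0,0],"grip":-0.6},{"translation":[-40,0,-10],"twist":[0,0,0],"grip":-0.6}]'
python3 bl.py w12
```

```text
t: 26.75
tool_pos: [0.5178, 0.0725, 0.107]
orientation: [-2.261, -2.177, 0.002]
force: [0.9, -0.0, 0.1]
opening: 0.0191
blue 627 [396. 111.] [ 62.3 157.1  13.5] [ 53.  148.7  12. ] [ 72.7 164.7  14.7]
blue 540 [281. 140.] [-29.3 134.   13.5] [-39.1 125.7  12.3] [-19.5 141.3  14.7]
blue 540 [240. 148.] [-63.  127.4  13.6] [-73.  119.1  12.3] [-53.2 134.8  14.7]
blue 571 [410. 150.] [ 77.3 126.6  13.5] [ 67.8 118.2  12.1] [ 87.6 134.6  14.6]
red 133 [334. 270.] [12.9 36.7 53.4] [ 9.8 33.5 36.2] [16.6 38.6 59.8]
```

All four are flat in the tray. I'll retract upwards and make the last check.

```bash
python3 -m pendant '[{"translation":[0,0,-30],"twist":[0,0,0],"grip":-0.6},{"translation":[0,0,-30],"twist":[0,0,0],"grip":-0.6},{"translation":[0,0,-30],"twist":[0,0,0],"grip":-0.6},{"translation":[-30,0,-20],"twist":[0,0,0],"grip":-0.6},{"translation":[-40,0,0],"twist":[0,0,0],"grip":-0.6},{"translation":[-30,0,0],"twist":[0,0,0],"grip":-0.6},{"translation":[-10,0,0],"twist":[0,0,0],"grip":-0.6},{"translation":[0,0,0],"twist":[0,0,0],"grip":-0.6},{"translation":[0,0,0],"twist":[0,0,0],"grip":-0.6},{"translation":[0,0,0],"twist":[0,0,0],"grip":-0.6}]'
python3 bl.py w13; python3 -c "
from plan import *
print('jar before',w2b((.5543,.0217,.059)))"
```

```text
t: 27.8
tool_pos: [0.5148, -0.0482, 0.2236]
orientation: [2.271, 2.167, -0.004]
force: [0.1, 0.6, 0.7]
opening: 0.0182
blue 449 [277.  14.] [-29.3 136.2  13.6] [-38.9 126.2  12.2] [-19.6 145.8  15. ]
blue 437 [245.  21.] [-63.3 129.9  13.6] [-73.1 120.   12.3] [-53.  139.4  14.9]
blue 436 [377.  21.] [ 77.7 129.2  13.6] [ 67.9 119.   12.2] [ 87.7 138.8  15. ]
red 741 [312. 124.] [ 6.2 24.  59.4] [-6.1 11.9 57.3] [18.8 35.8 60.8]
jar before [ 6.78690006 23.71366668 59.        ]
```

View pics/w13.png

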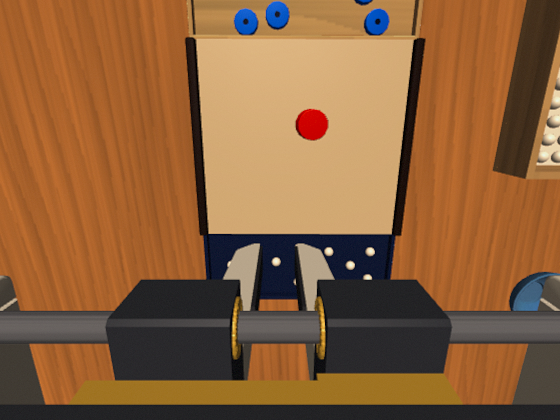

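The felt is clear except for the jar at (312,124), which stands where it was. Beads lie in the wooden tray at (245,21), (277,14) and (377,21), and the fourth is at the image edge, near (363,0). Handing in.

```bash
python3 -c "
from plant import robot
print(robot.close_job())"
```

```text
the job is handed in; nothing more can be done
None
```

All four blue beads lie flat in the pale wooden tray. I pushed each across the felt with the fingertips and off the open end without gripping or lifting any. The job was handed in at about 28 s of the 58 s allowed.

- **Beads:** The last wrist pictures put all four tops at 13.5–13.6 mm, which matches a 10 mm bead lying flat on the 3 mm tray floor. One bead sits at the edge of the final picture and was measured one second earlier.
- **Jar:** It measures (6.2, 24.0) mm in the board frame, against (6.8, 23.7) mm before. That difference is within the measuring error.
- **Other objects:** The path kept clear of the shells, spool and pliers. I did not measure each of them again at the end.
- **What went wrong:**
    - On the first pass the fingertips rode over the first bead because they were too high.
    - Two beads first came to rest leaning on the tray's near edge. A second push freed one. For the other, a second push did not move it, and a light press and drag from above then seated it flat.
    - The fingertips once touched the felt with about 9 N.
- **Disagreement:** The scene camera differed from the top and wrist cameras by about 8 mm, so I worked from the wrist camera. It agreed with the top camera within about 4 mm.

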